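Two-key release of the battery dispenser

TASK

Let the battery out of the child-safe dispenser without touching it: press the two square keys on the grey housing together, one fingertip on each and never one key alone, and hold both fully down until the battery has rolled down into the tray and has lain still there for about a second. Then let both keys come up and move clear. Leave the loose things lying around it untouched.

Things in the scene. Friction and masses are not known exactly. Their poses are not given: they have to be found in the camera images.
- dispenser: Battery dispenser screwed to the worktop, base 232x108 mm; origin: centre of its underside, z up. At +x a grey housing (66x104 mm, centre at x = 67 mm, top 58 mm high) carries two keys side by side along y; a ramp slopes from it to -x into an open tray. Two steel shutters across the ramp, one per key, stop the battery; it rolls only when both keys are at least 6 mm down.
- key_left_top (a point): Centre of the top face of the left release key (+y side of the dispenser), a square black cap 28x28 mm standing 14 mm above the housing; 72 mm above the worktop when up, it goes down with the key. The keys' centres are 60 mm apart, the gap between the caps is 32 mm; a bezel 3 mm high surrounds each cap.
- key_right_top (a point): Centre of the top face of the right release key (-y side of the dispenser), a square black cap 28x28 mm standing 14 mm above the housing; 72 mm above the worktop when up, it goes down with the key. The keys' centres are 60 mm apart, the gap between the caps is 32 mm; a bezel 3 mm high surrounds each cap.
- key_left (a joint): Travel of the left release key in m: 0 is up, 0.008 is fully down on its stop (straight down). A spring pushes back with 1.5 N at the top and 5 N at the bottom (both keys together 10 N); it springs up when let go.
- key_right (a joint): Travel of the right release key in m: 0 is up, 0.008 is fully down on its stop (straight down). A spring pushes back with 1.5 N at the top and 5 N at the bottom (both keys together 10 N); it springs up when let go.
- cell: The battery, a loose black AA cell with a brass-coloured band, 15 mm thick and 50 mm long; origin at its centre, y along it (it turns as it rolls). It starts lying across the ramp behind the shutters, about 51 mm above the worktop; in the tray its centre is about 18 to 25 mm high. It needs about 1 to 3 s to roll out and come to rest.
- tray_mid (a point): Centre of the tray's floor, 16 mm above the worktop; the tray is 64 mm (x) by 70 mm (y) inside, its rim 36 mm above the worktop. The floor slopes a little to the front, so the battery ends near the front wall.
- tape_black: Roll of black tape lying flat, 62 mm across, 19 mm high; origin at the centre of its underside. Bystander.
- cutters: Side cutters with red grips lying flat, 157x58x14 mm; origin at the centre of the underside, long axis x. Bystander.
- yellow_bottle: Yellow paint bottle with white cap standing upright, 37 mm across, 109 mm high; origin at the centre of its underside. Bystander.
- driver: Screwdriver with yellow handle lying along its x axis, 195x30x32 mm; origin at the centre of the underside. Bystander.
- scraper: Paint scraper with red handle lying flat along its x axis, 172x71x17 mm; origin at the centre of the underside. Bystander.
- red_pen: Red felt pen lying along its x axis, 137x13x16 mm; origin at the centre of the underside. Bystander.

How it is judged (in metres and radians):
On the way:
1. both keys are held down while the battery lies still in the tray (value of joint each of key_left, key_right above 0.005 m and x of cell in the frame of dispenser between -0.108 and -0.042 m and y of cell in the frame of dispenser between -0.036 and 0.036 m and z of cell in the frame of dispenser below 0.033 m and linear speed of cell below 0.03 m/s), for 0.6 s.
At the end, for the whole second after the job is handed in: The battery's centre is inside the tray (within its 64x70 mm and less than 33 mm above the worktop), slower than 30 mm/s, and both keys are up again (within 1.5 mm); before that both keys were held down by 5 mm or more for 0.6 s with the battery still in the tray (x of cell in the frame of dispenser between -0.108 and -0.042 m and y of cell in the frame of dispenser between -0.036 and 0.036 m and z of cell in the frame of dispenser below 0.033 m and linear speed of cell below 0.03 m/s and value of joint each of key_left, key_right below 0.0015 m); the robot touches nothing.
It fails at once if one key is pressed alone (more than 4.5 mm down while the other is less than 1.5 mm down) ((value of joint key_left above 0.0045 m and value of joint key_right below 0.0015 m) or (value of joint key_right above 0.0045 m and value of joint key_left below 0.0015 m)).
It fails at once if the robot touches the battery (contact force between any of the fingers, the arm and cell above 0.3 N).
It fails at once if a bystander is shifted by more than 15 mm (distance of any of tape_black, cutters, yellow_bottle, driver, scraper, red_pen from where it was at the start of the episode above 0.015 m).
It fails at once if the robot touches a bystander (contact force between any of the fingers, the arm and tape_black above 0.5 N or contact force between any of the fingers, the arm and cutters above 0.5 N or contact force between any of the fingers, the arm and yellow_bottle above 0.5 N or contact force between any of the fingers, the arm and driver above 0.5 N or contact force between any of the fingers, the arm and scraper above 0.5 N or contact force between any of the fingers, the arm and red_pen above 0.5 N).
It also fails if it takes over 48 s, if anything falls off the work surface, if the arm or the gripper's body presses on something with over 40 N, if the wrist force passes 120 N, or if a joint passes its speed limit or range.

ROBOT

A 6-joint arm with a two-finger parallel gripper is mounted at the origin on a cart in front of the work surface, level with it; the furniture and walls round the work are solid. World frame = base frame: x ahead of the robot, y to its left, z up, the work surface at z = 0. Lengths are in m, angles in degrees, forces in N, time in s.
With the tool pointing down it reaches from about 0.35 to 0.875 m from the base axis. Payload 4.2 kg.
Tool frame: the origin (TCP) lies at the centre of the arm's flange, where the gripper is bolted on; the fingertips stand 182 mm ahead of it and the grasp point (between the pads) lies 164 mm ahead of it (r.nose_length is the distance from the TCP to the fingertips, in m); z points along the fingers, y is the line along which they close (so a half turn about z gives the same grasp; the last joint's range is limited). The gripper opens to 87 mm and grips with 3 to 60 N. Pads are 19 mm wide; open, the fingers measure 117 mm over their backs; the gripper's body (75 mm by 190 mm) begins 51 mm behind the grasp point.
Start: joints at [-51.818, 22.042, 0.453, 0, -68.411, -14.817], TCP at [0.248, -0.574, 0.405] pointing down, gripper open.
Joint ranges: [-179.83, 179.83], [-69.29, 118.12], [-61.27, 80.66], [-181.25, 117.63], [-171.15, -9.14], [-177.46, 177.46]. Speed limits (degrees/s): [159.86, 159.86, 180, 180, 180, 180].

INTERFACE

Orientations are given as a 3x3 rotation matrix whose columns are the frame's x, y, z axes.
In Python, from station import r, vision gives the robot as it stands. The module is installed in compiled form; this text tells all that it offers.
- The arm moves only by the shell command python3 -m creep 'ROWS'. ROWS is JSON, a list of rows, each a list of 7 numbers: the opening, from -1 (shut) to 1 (fully open), then the shift along the tool's x, y, z in mm, then the turn, a rotation vector about the tool's x, y, z in degrees. A call has 1 to 8 rows; each row is the pose to reach, as a shift and turn from the pose commanded when the call began, along the tool's axes at that moment; what a row does not reach only later rows make up. A row lasts 1/12 s, in which the tool goes at most 41.7 mm and 7.16 degrees, less where a joint would pass 70% of its speed; a pose out of reach is approached as far as the arm can. A call with a gripper value outside its range is refused whole. The fingers move at their own pace and stop on an object; the grip force is fixed at half the most. Time passes only in rows, so rows that repeat a pose let the fingers close. It gives the time, the measured TCP pose, the force, the opening and the grip force at its end, in the units of the state.
- r.sense(): the state, without advancing time (a new reading comes with each control period).
- vision.capture(name): name is "side" or "top"; returns (picture, depth): 480x640x3 uint8, red, green, blue; 480x640 float32, m along the optical axis (not along the pixel's ray), 0 where there is no reading.
- vision.camera_model(name): a dict with "vertical_fov" (degrees; the focal length in pixels is half the picture's height over the tangent of half this angle, whatever the lens; pixels are square), "cx", "cy" (the principal point, pixels), "extrinsics" (4x4, takes a point from camera to world coordinates). Camera axes: x right, y down, z forward; pixel columns grow to the right and rows downward; lengths in m; the calibration is good to about 2 mm. A picture is of the moment at which its call begins. camera_model takes no time and is no camera call.
- r.finish_job(): hands the job in; it is judged then, once.
Trained networks look in the newest picture that a camera, given by its name, has taken for a name from the list of things; names that differ only in an ending like _2 or _b are one class to them, and where a whole thing is asked for, a point or a joint stands for the part that bears it (a point fixed in the world has none). Each returns a list of dicts, best first, with "conf" (0 to 1); they miss things now and then, are a little off and sometimes report something else, mostly with a low value. They report only what shows in the picture. A call takes as long as a camera call.
- vision.find_in(camera, thing): "uv" ([column, row] in pixels, amid what is visible of it).
- vision.cut_out(camera, thing): "region" (480x640 bool, what is visible of it) and "uv" ([column, row] in pixels, amid what is visible of it).
The state is a dict: "time_s": time; "joints": joint angles; "joint_velocities": joint speeds; "effort": joint torques, N m; "tcp_pos": TCP position; "ee_rot": TCP orientation; "wrist_force": force on the tool from outside, world axes, zero at the start; "moment": the same for the moment, N m; "gripper_width": opening from 0.0 (shut) to 1.0 (fully open); "gripper_force": force on a finger pad.
Only numpy, scipy, OpenCV 4.12 (cv2) and the standard library are available. Lean on these libraries where they do the work, as an engineer would, in place of code of your own. Each camera call takes 0.05 s, during which the arm holds its last target. There are 200 camera calls.

## Working session

There is one attempt and no reset: what is moved stays moved. The work goes in short steps, Python scripts to look and compute and a shell command to move; the robot and the scene stay as the last step left them, time stands still between calls to the robot, and variables do not carry over. Pictures are saved under pics/ and viewed, at most 10 in all, crops included, and the job is handed in when it is done.

```bash
mkdir -p pics; cat > h.py <<'E'
from station import r, vision
import numpy as np, cv2
def cap(n,f=None):
    p,d=vision.capture(n)
    if f: cv2.imwrite('pics/'+f,p[:,:,::-1])
    return p,d
def world(n,d,mask):
    m=vision.camera_model(n); f=240/np.tan(np.radians(m['vertical_fov'])/2)
    v,u=np.nonzero(mask&(d>0)); z=d[v,u]
    P=np.c_[(u-m['cx'])*z/f,(v-m['cy'])*z/f,z]; E=np.array(m['extrinsics'])
    return P@E[:3,:3].T+E[:3,3]
E
python3 - <<'E'
from h import *
s=r.sense(); print(s['time_s'],s['tcp_pos'],s['ee_rot'],s['gripper_width'],r.nose_length)
for c in('top','side'):
    p,d=cap(c,c+'0.png')
    for t in('dispenser','key_left_top','cell','tape_black','cutters','yellow_bottle','driver','scraper','red_pen'):
        for o in vision.cut_out(c,t)[:2]:
            P=world(c,d,o['region'])
            if len(P): print(c,t,round(o['conf'],2),np.round(o['uv']),np.round(np.median(P,0),3),np.round(np.percentile(P,2,0),3),np.round(np.percentile(P,98,0),3))
E
```

```text
0.0 [ 0.2478208  -0.57355533  0.40366123] [[-9.18059263e-01 -3.96442044e-01 -9.45862368e-04]
 [-3.96443160e-01  9.18057228e-01  1.93576325e-03]
 [ 1.00937843e-04  2.15212605e-03 -9.99997679e-01]] 0.9984973331448573 0.1822
top dispenser 0.82 [341. 275.] [ 0.478 -0.216  0.03 ] [ 0.375 -0.277  0.004] [ 0.59  -0.157  0.074]
top dispenser 0.34 [328. 208.] [ 0.658 -0.214  0.011] [ 0.644 -0.284 -0.004] [ 0.674 -0.159  0.02 ]
top key_left_top 0.67 [332. 242.] [ 0.556 -0.203  0.071] [ 0.488 -0.224  0.044] [ 0.577 -0.188  0.079]
top cell 0.47 [345. 269.] [ 0.496 -0.221  0.058] [ 0.487 -0.244  0.049] [ 0.507 -0.198  0.065]
top cell 0.44 [334. 208.] [ 0.656 -0.236  0.013] [ 0.643 -0.285  0.004] [ 0.667 -0.166  0.02 ]
top tape_black 0.89 [291. 284.] [ 0.467 -0.101  0.019] [ 0.438 -0.13  -0.001] [ 0.495 -0.074  0.024]
top cutters 0.62 [290. 245.] [ 0.571 -0.106  0.074] [ 0.559 -0.122  0.005] [ 0.591 -0.089  0.109]
top cutters 0.56 [387. 291.] [ 0.431 -0.338  0.012] [ 0.367 -0.355 -0.002] [ 0.507 -0.302  0.02 ]
top yellow_bottle 0.55 [290. 244.] [ 0.571 -0.106  0.074] [ 0.559 -0.122  0.012] [ 0.589
[... 789 characters left out ...]
 0.017]
side tape_black 0.67 [280. 254.] [ 0.465 -0.111  0.017] [ 0.438 -0.136 -0.001] [ 0.493 -0.077  0.022]
side cutters 0.77 [275. 314.] [ 0.429 -0.341  0.012] [ 0.368 -0.359  0.002] [ 0.5   -0.306  0.017]
side yellow_bottle 0.64 [318. 243.] [ 0.575 -0.119  0.057] [ 0.559 -0.127  0.006] [ 0.592 -0.104  0.105]
side driver 0.51 [277. 186.] [0.475 0.182 0.023] [ 0.43   0.171 -0.   ] [0.514 0.234 0.034]
side driver 0.25 [295. 284.] [ 0.495 -0.242  0.03 ] [ 0.376 -0.288  0.004] [ 0.594 -0.168  0.073]
side scraper 0.6 [259. 386.] [ 0.402 -0.523  0.011] [ 0.359 -0.544  0.006] [ 0.52  -0.475  0.019]
side red_pen 0.73 [356. 282.] [ 0.655 -0.231  0.012] [ 0.643 -0.293 -0.001] [ 0.669 -0.166  0.017]
```

```bash
python3 - <<'E'
from h import *
import cv2
a=cv2.imread('pics/top0.png'); cv2.imwrite('pics/topc.png',cv2.resize(a[190:340,240:440],None,fx=4,fy=4))
# key tops by height window over housing
for c in('top','side'):
    p,d=cap(c); 
    full=np.zeros((480,640,3)); m=d>0
    P=world(c,d,np.ones_like(d,bool)); rgb=p[d>0]
    k=(P[:,0]>.5)&(P[:,0]<.61)&(P[:,1]>-.30)&(P[:,1]<-.14)&(P[:,2]>.066)&(P[:,2]<.08)
    Q=P[k].astype(np.float32)
    _,lab,cen=cv2.kmeans(Q[:,:2].copy(),2,None,(3,50,1e-5),5,cv2.KMEANS_PP_CENTERS)
    print(c,len(Q),cen,np.linalg.norm(cen[0]-cen[1]))
    for i in(0,1):
        q=Q[lab[:,0]==i]; print(len(q),q.min(0),q.max(0),np.median(q[:,2]),cv2.minAreaRect(q[:,:2].copy()))
    h=(P[:,0]>.5)&(P[:,0]<.62)&(P[:,1]>-.30)&(P[:,1]<-.14)&(P[:,2]>.052)&(P[:,2]<.0635)
    print('housing',cv2.minAreaRect(P[h][:,:2].astype(np.float32)))
E
```

```text
top 278 [[ 0.5583549  -0.20246275]
 [ 0.5453353  -0.26050937]] 0.05948883
135 [ 0.5430921  -0.22018734  0.0661926 ] [ 0.5737642  -0.18687598  0.07993834] 0.07196236 ((0.5587552189826965, -0.20282959938049316), (0.027969427406787872, 0.030715499073266983), 75.63490295410156)
143 [ 0.50358206 -0.2797052   0.0661417 ] [ 0.5657146  -0.24597509  0.07819697] 0.07229186 ((0.5349855422973633, -0.25554531812667847), (0.031171154230833054, 0.05935916677117348), 65.41454315185547)
housing ((0.5412524342536926, -0.23089274764060974), (0.10440520942211151, 0.09038358181715012), 81.61260223388672)
side 201 [[ 0.55707735 -0.20581226]
 [ 0.5458058  -0.26629764]] 0.06152665
94 [ 0.54316294 -0.22138071  0.06611925] [ 0.5722235  -0.18860279  0.07555338] 0.07164553 ((0.5571367740631104, -0.20512209832668304), (0.029046209529042244, 0.03197338432073593), 3.9337351322174072)
107 [ 0.53180355 -0.28523177  0.06635389] [ 0.5597816  -0.2492137   0.07723255] 0.07227111 ((0.5454393625259399, -0.2661372423171997), (0.03557957336306572, 0.025577308610081673), 83.65196228027344)
housing ((0.5387846231460571, -0.23065580427646637), (0.10997267812490463, 0.09185595065355301), 78.7475814819336)
```

View pics/topc.png

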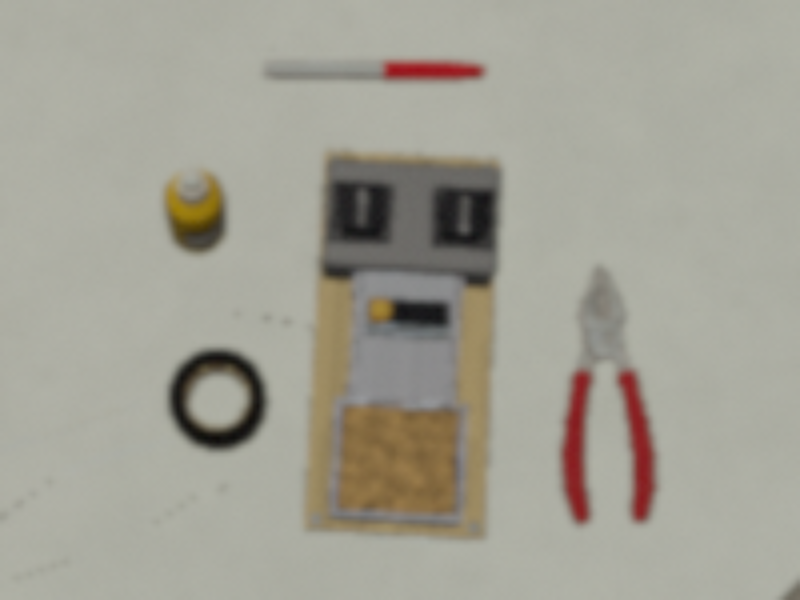

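View pics/side0.png

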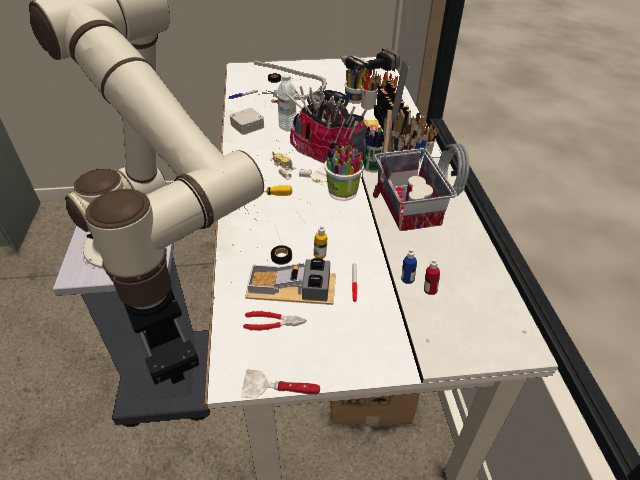

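The crop shows the dispenser upright, with the keys at crop (362,211) and (465,214), the battery at (410,312) and the tray below it. The bottle is to the left at (195,210), the pen above and the cutters to the right. Next I'll fix the yaw and key centres.

```bash
python3 - <<'E'
from h import *
for c in('top','side'):
    p,d=cap(c); P=world(c,d,np.ones_like(d,bool))
    box=(P[:,0]>.34)&(P[:,0]<.63)&(P[:,1]>-.298)&(P[:,1]<-.14)
    K=P[box&(P[:,0]>.525)&(abs(P[:,2]-.072)<.003)]
    g=K[:,1]>-.234
    a,b=[np.array([(np.percentile(K[q][:,i],4)+np.percentile(K[q][:,i],96))/2 for i in(0,1)]) for q in(g,~g)]
    m1,m2=np.median(K[g],0),np.median(K[~g],0)
    D=a-b; print(c,'keys',a,b,m1,m2,'yaw',np.degrees(np.arctan2(-D[0],D[1])),'mid',(a+b)/2)
    B=P[box&(P[:,2]>.006)].astype(np.float32)[:,:2]
    # trimmed bounding rect over yaw
    best=min(((lambda Q:(np.prod(np.percentile(Q,99,0)-np.percentile(Q,1,0)),t,np.percentile(Q,99,0)-np.percentile(Q,1,0),(np.percentile(Q,99,0)+np.percentile(Q,1,0))/2))(B@np.array([[np.cos(t),-np.sin(t)],[np.sin(t),np.cos(t)]])) for t in np.radians(np.arange(-25,25,.5))),key=lambda x:x[0])
    t=best[1]; cw=np.array([[np.cos(t),-np.sin(t)],[np.sin(t),np.cos(t)]])@best[3]
    print('rect yaw',np.degrees(t),best[2],'centre',cw,'keymid pred',cw+.067*np.array([np.cos(t),np.sin(t)]))
E
```

```text
top keys [ 0.55931949 -0.20337403] [ 0.54548374 -0.26022686] [ 0.56026883 -0.20360978  0.07225452] [ 0.54573719 -0.26218855  0.07182046] yaw -13.677670720576819 mid [ 0.55240162 -0.23180045]
rect yaw -11.5 [0.23361561 0.12932455] centre [ 0.48442135 -0.22335368] keymid pred [ 0.5500763  -0.23671133]
side keys [ 0.55713748 -0.20496456] [ 0.54583989 -0.26390334] [ 0.55838476 -0.2057919   0.07245056] [ 0.54526755 -0.26493377  0.0720428 ] yaw -10.851032038785506 mid [ 0.55148869 -0.23443395]
rect yaw -9.5 [0.22141042 0.09936035] centre [ 0.48621213 -0.2269911 ] keymid pred [ 0.55229327 -0.23804929]
```

```bash
python3 -m creep '[[0.05,-35,16,0,0,0,5],[0.05,-70,32,0,0,0,10],[0.05,-105,48,0,0,0,15],[0.05,-140,64,0,0,0,20],[0.05,-175,80,0,0,0,25],[0.05,-210,96,0,0,0,30],[0.05,-245,112,0,0,0,35],[0.05,-280,128,0,0,0,35]]'
python3 - <<'E'
from h import *
s=r.sense();R=np.array(s['ee_rot']);print(R,s['joints'],s['gripper_width'])
g=np.array([.552,-.234,s['tcp_pos'][2]]);print('shift',1e3*R.T@(g-s['tcp_pos']))
E
```

```text
time_s: 1.87
tcp_pos: [0.4551, -0.3435, 0.4051]
ee_rot: [[-0.979, 0.205, 0.001], [0.205, 0.979, -0.0], [-0.001, -0.0, -1.0]]
wrist_force: [0.5, -0.4, 0.1]
gripper_width: 0.549
gripper_force: 0.0
[[-9.78858230e-01  2.04539235e-01  5.16678136e-04]
 [ 2.04539119e-01  9.78858354e-01 -2.67441023e-04]
 [-5.60456892e-04 -1.56105956e-04 -9.99999831e-01]] [-2.07738168e+01  1.66937650e+01 -7.42416779e+00  4.19443054e-03
 -6.58489536e+01 -8.10304234e+01] 0.5491914843245891
shift [-7.24808943e+01  1.27056040e+02  2.07882156e-02]
```

```bash
python3 -m creep '[[0.05,-18,32,0,0,0,0],[0.05,-36,64,0,0,0,0],[0.05,-54,96,0,0,0,0],[0.05,-72,127,0,0,0,0],[0.05,-72,127,40,0,0,0],[0.05,-72,127,80,0,0,0],[0.05,-72,127,105,0,0,0],[0.05,-72,127,105,0,0,0]]'
python3 - <<'E'
from h import *
s=r.sense();R=np.array(s['ee_rot']);print(s['tcp_pos'],s['gripper_width'])
g=np.array([.552,-.234,s['tcp_pos'][2]]);print('shift',1e3*R.T@(g-s['tcp_pos']))
p,d=cap('side'); q,e=cap('top')
cv2.imwrite('pics/close.png',np.hstack([cv2.resize(p[195:320,240:360],(384,400),interpolation=2),cv2.resize(q[200:320,270:390],(400,400),interpolation=2)])[:,:,::-1])
E
```

```text
time_s: 2.53
tcp_pos: [0.5485, -0.2344, 0.2935]
ee_rot: [[-0.979, 0.202, -0.012], [0.202, 0.979, 0.003], [0.013, 0.001, -1.0]]
wrist_force: [-1.6, 0.4, 0.4]
gripper_width: 0.523
gripper_force: 0.0
[ 0.54851606 -0.23442129  0.29350938] 0.5227876282466621
shift [-3.32644863  1.11728565 -0.0413078 ]
```

View pics/close.png

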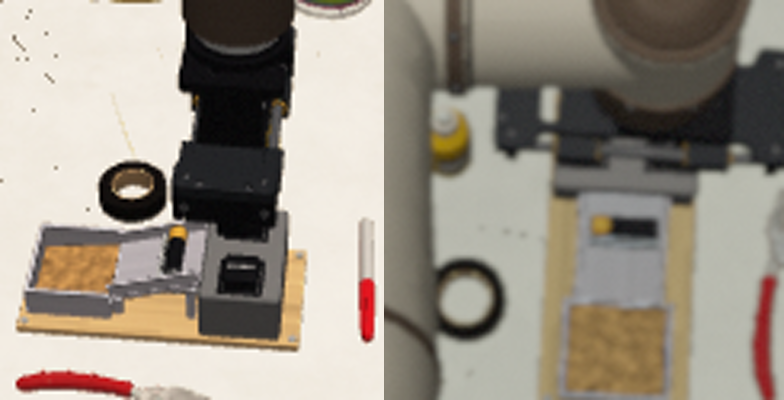

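The side view shows the fingers above the housing, with the right key still visible at (240,272) in the composite. The battery is still behind the shutters. Next I'll let the arm settle and check the fingers against the keys in the side camera.

```bash
python3 -m creep '[[0.05,0,0,0,0,0,0],[0.05,0,0,0,0,0,0],[0.05,0,0,0,0,0,0]]'
python3 - <<'E'
from h import *
s=r.sense();R=np.array(s['ee_rot']);print(s['tcp_pos'],s['gripper_width'],s['wrist_force'])
g=np.array([.552,-.234,s['tcp_pos'][2]]);print('shift',1e3*R.T@(g-s['tcp_pos']))
p,d=cap('side');P=world('side',d,np.ones_like(d,bool))
for lo,hi in((.105,.12),(.12,.14),(.14,.165),(.165,.2)):
  b=(abs(P[:,0]-.552)<.12)&(abs(P[:,1]+.234)<.105)&(P[:,2]>lo)&(P[:,2]<hi)
  Q=(P[b]-s['tcp_pos'])@R
  if len(Q):print(lo,len(Q),np.round(Q.min(0),3),np.round(Q.max(0),3),np.round(np.median(Q,0),3))
E
```

```text
time_s: 2.88
tcp_pos: [0.5507, -0.2356, 0.3021]
ee_rot: [[-0.979, 0.202, 0.004], [0.202, 0.979, -0.001], [-0.004, 0.0, -1.0]]
wrist_force: [-0.4, -0.5, 0.6]
gripper_width: 0.524
gripper_force: 0.0
[ 0.55070815 -0.23559043  0.30206062] 0.5243046238291256 [-0.39297611 -0.46139646  0.55448397]
shift [-0.94431041  1.81840737  0.00415989]
0.12 36 [-0.008 -0.038  0.164] [ 0.012 -0.031  0.182] [ 0.002 -0.034  0.173]
0.165 101 [-0.036 -0.091  0.103] [0.04  0.084 0.113] [ 0.001 -0.088  0.106]
```

```bash
python3 -m creep '[[0.05,-1,2,15,0,0,0],[0.05,-1,2,30,0,0,0],[0.05,-1,2,40,0,0,0],[0.05,-1,2,42,0,0,0],[0.05,-1,2,42,0,0,0],[0.05,-1,2,42,0,0,0],[0.05,-1,2,42,0,0,0]]'
```

```text
time_s: 3.52
tcp_pos: [0.552, -0.2336, 0.2587]
ee_rot: [[-0.979, 0.201, 0.002], [0.201, 0.979, -0.001], [-0.002, -0.0, -1.0]]
wrist_force: [-0.1, 0.4, 0.4]
gripper_width: 0.525
gripper_force: 0.0
```

```bash
python3 -m creep '[[0.05,0,0,4,0,0,0],[0.05,0,0,7,0,0,0],[0.05,0,0,10,0,0,0],[0.05,0,0,12,0,0,0],[0.05,0,0,12,0,0,0],[0.05,0,0,12,0,0,0]]'
```

```text
time_s: 4.02
tcp_pos: [0.5524, -0.2336, 0.2475]
ee_rot: [[-0.98, 0.201, 0.003], [0.201, 0.98, -0.001], [-0.003, -0.001, -1.0]]
wrist_force: [-0.9, 1.6, 8.8]
gripper_width: 0.523
gripper_force: 4.3
```

```bash
python3 -m creep '[[0.05,0,0,2,0,0,0],[0.05,0,0,3,0,0,0],[0.05,0,0,3,0,0,0],[0.05,0,0,3,0,0,0],[0.05,0,0,3,0,0,0],[0.05,0,0,3,0,0,0],[0.05,0,0,3,0,0,0],[0.05,0,0,3,0,0,0]]'
python3 -m creep '[[0.05,0,0,0,0,0,0],[0.05,0,0,0,0,0,0],[0.05,0,0,0,0,0,0],[0.05,0,0,0,0,0,0],[0.05,0,0,0,0,0,0],[0.05,0,0,0,0,0,0],[0.05,0,0,0,0,0,0],[0.05,0,0,0,0,0,0]]'
python3 - <<'E'
from h import *
p,d=cap('side'); q,e=cap('top')
cv2.imwrite('pics/press.png',np.hstack([cv2.resize(p[195:320,240:360],(384,400),interpolation=2),cv2.resize(q[200:320,270:390],(400,400),interpolation=2)])[:,:,::-1])
for c,dd in(('side',d),('top',e)):
    for o in vision.cut_out(c,'cell')[:2]:
        print(c,o['conf'],o['uv'],np.median(world(c,dd,o['region']),0))
E
```

```text
time_s: 4.68
tcp_pos: [0.5523, -0.2336, 0.2464]
ee_rot: [[-0.98, 0.2, 0.003], [0.2, 0.98, -0.002], [-0.004, -0.001, -1.0]]
wrist_force: [-3.8, 2.8, 16.5]
gripper_width: 0.525
gripper_force: 8.3
time_s: 5.35
tcp_pos: [0.5523, -0.2336, 0.2464]
ee_rot: [[-0.98, 0.2, 0.003], [0.2, 0.98, -0.002], [-0.004, -0.001, -1.0]]
wrist_force: [-3.4, 3.3, 17.1]
gripper_width: 0.526
gripper_force: 8.3
top 0.48 [337.9, 313.7] [ 0.38972384 -0.19888507  0.0270054 ]
```

View pics/press.png

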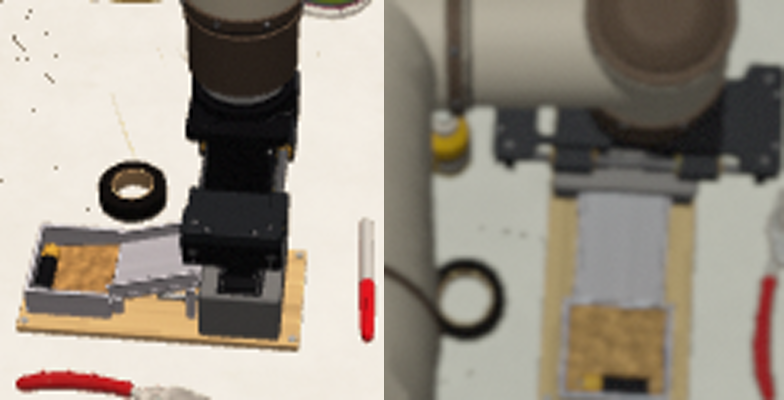

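The battery lies in the tray by the front wall, at (45,265) in the side view and (615,382) in the top view. Both keys are on their stops at 17 N. I'll hold them down for about 2 s more, check that the battery isn't moving, then release.

```bash
for i in 1 2 3; do python3 -m creep '[[0.05,0,0,0,0,0,0],[0.05,0,0,0,0,0,0],[0.05,0,0,0,0,0,0],[0.05,0,0,0,0,0,0],[0.05,0,0,0,0,0,0],[0.05,0,0,0,0,0,0],[0.05,0,0,0,0,0,0],[0.05,0,0,0,0,0,0]]' | grep -E 'time|wrist'; done
python3 - <<'E'
from h import *
q,e=cap('top')
for o in vision.cut_out('top','cell')[:2]: print(o['conf'],o['uv'],np.median(world('top',e,o['region']),0))
E
python3 -m creep '[[0.05,0,0,-5,0,0,0],[0.05,0,0,-12,0,0,0],[0.05,0,0,-25,0,0,0],[0.05,0,0,-50,0,0,0],[0.05,0,0,-85,0,0,0],[0.05,0,0,-120,0,0,0],[0.05,0,0,-120,0,0,0],[0.05,0,0,-120,0,0,0]]'
python3 -m creep '[[0.05,0,0,0,0,0,0],[0.05,0,0,0,0,0,0],[0.05,0,0,0,0,0,0],[0.05,0,0,0,0,0,0]]'
python3 - <<'E'
from h import *
p,d=cap('side'); q,e=cap('top')
cv2.imwrite('pics/end.png',np.hstack([cv2.resize(p[195:320,240:360],(384,400),interpolation=2),cv2.resize(q[200:320,270:390],(400,400),interpolation=2)])[:,:,::-1])
P=world('side',d,np.ones_like(d,bool))
for y0 in(-.205,-.2635):
    b=(abs(P[:,0]-(.558 if y0>-.23 else .546))<.009)&(abs(P[:,1]-y0)<.009)&(P[:,2]<.09);print(y0,b.sum(),np.median(P[b][:,2]))
E
```

```text
time_s: 6.22
wrist_force: [-3.2, 3.4, 16.5]
time_s: 6.88
wrist_force: [-3.8, 2.8, 17.0]
time_s: 7.55
wrist_force: [-4.1, 2.8, 16.1]
0.66 [341.1, 317.1] [ 0.391069   -0.19783892  0.02710188]
time_s: 8.32
tcp_pos: [0.5518, -0.2336, 0.365]
ee_rot: [[-0.979, 0.202, 0.005], [0.202, 0.979, -0.0], [-0.005, 0.001, -1.0]]
wrist_force: [-0.9, -0.9, -0.8]
gripper_width: 0.526
gripper_force: 0.0
time_s: 8.65
tcp_pos: [0.5516, -0.2335, 0.3613]
ee_rot: [[-0.979, 0.202, -0.003], [0.202, 0.979, 0.0], [0.003, -0.0, -1.0]]
wrist_force: [0.6, 0.2, -1.2]
gripper_width: 0.522
gripper_force: 0.0
-0.205 58 0.07099570935244348
-0.2635 63 0.06999522947362569
```

View pics/end.png

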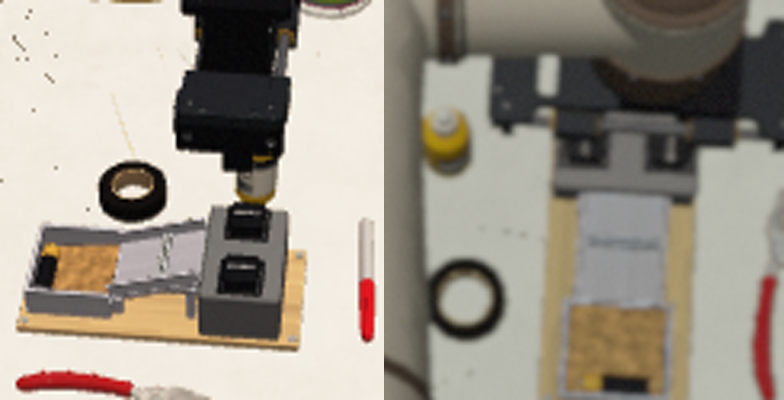

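The keys are up, at (246,220) and (241,275) in the side view. The battery is still in the tray, the arm is clear and the bystanders haven't moved, so I'm handing in.

```bash
python3 -c "
from station import r
print(r.finish_job())"
```

```text
the job is handed in; nothing more can be done
None
```

The battery is lying in the tray, both keys were pressed and held together and have come back up, the loose things are untouched, and the job is handed in; no verdict came back.

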